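# Probe four dowels for the proud one and press it home

## Task

Four pine blocks, each with a dowel standing out of its top, sit side by side in the sliding jig of the hand press, and one of the dowels was not driven home: it stands a few millimetres higher than the other three. Take the spring-tipped probe from its stand, touch the top of every dowel with it, one after the other from left to right as seen from the robot, gently, so that the tip is pushed in a little but never to its stop, and set the probe back upright in its stand. Then slide the jig, which has a black knob for this, until the high dowel is under the ram and turn the handwheel, which has a crank handle, through exactly one full turn, either way round, so that the ram drives the dowel home and comes back up; leave the paint bottle and the sanding block where they are.

Things in the scene. Friction and masses are not known exactly. Their poses are not given: they have to be found in the camera images.
- press: Dark green hand press, fixed. Origin on the table under the ram; x points away from the robot into the column, y to the left along the guide rails, z up. Bed 120 x 410 mm; column from 70 mm behind the ram axis. Head 88 mm wide, from 30 mm in front of the ram axis to 116 mm behind it, z = 146 to 246 mm; a probe leaning back to the robot by 35 degrees reaches the dowels below it.
- ram_axis (a point): Fixed point of the press on the ram axis, z = 68 mm: the height of the top of a dowel that is home. The steel ram (foot 25 mm diameter) waits with its underside at z = 111 mm and comes down to z = 67.5 mm at half a turn of the wheel; its 48 mm wide bush ends at z = 138 mm.
- jig (a joint): How far the aluminium jig (226 x 104 mm, floor 28 mm above the table) has been slid along the press's y axis since the start, m, positive to the left. A seat is under the ram when its point is at ram_axis (press x = 0, y = 0). About 2 N of friction; it stays where it is left. The bed is long enough for every seat to come under the ram.
- jig_knob (a point): Middle of the jig's upright black knob (22 mm diameter, 47 mm tall, from z = 36 to 83 mm; this point at z = 65 mm), 108 mm in front of the row of dowels, on an aluminium tongue (z = 20 to 28 mm). Moves with the jig.
- seat_1 (a point): Point of the jig over its leftmost nest seen from the robot: on the dowel's axis at the top of a dowel that is home (z = 68 mm); axes as the press. Moves with the jig. Nests are 52 mm apart; each holds a pine block 45 x 80 mm, top z = 58 mm, with a beech dowel of 22 mm diameter, flat top at z = 68 mm, or 72 mm for the proud one. Which nest has that one is unknown.
- seat_2 (a point): Point of the jig over its second from the left nest seen from the robot: on the dowel's axis at the top of a dowel that is home (z = 68 mm); axes as the press. Moves with the jig. Nests are 52 mm apart; each holds a pine block 45 x 80 mm, top z = 58 mm, with a beech dowel of 22 mm diameter, flat top at z = 68 mm, or 72 mm for the proud one. Which nest has that one is unknown.
- seat_3 (a point): Point of the jig over its third from the left nest seen from the robot: on the dowel's axis at the top of a dowel that is home (z = 68 mm); axes as the press. Moves with the jig. Nests are 52 mm apart; each holds a pine block 45 x 80 mm, top z = 58 mm, with a beech dowel of 22 mm diameter, flat top at z = 68 mm, or 72 mm for the proud one. Which nest has that one is unknown.
- seat_4 (a point): Point of the jig over its rightmost nest seen from the robot: on the dowel's axis at the top of a dowel that is home (z = 68 mm); axes as the press. Moves with the jig. Nests are 52 mm apart; each holds a pine block 45 x 80 mm, top z = 58 mm, with a beech dowel of 22 mm diameter, flat top at z = 68 mm, or 72 mm for the proud one. Which nest has that one is unknown.
- dowel_a (a joint): How far one of the four dowels has been driven in since the start, m; 0 at the start for all. Dowels that are home cannot move; the proud one goes in 4 mm. It takes about 40 N, so the probe does not move it. The letter does not tell in which nest it is.
- dowel_b (a joint): How far one of the four dowels has been driven in since the start, m; 0 at the start for all. Dowels that are home cannot move; the proud one goes in 4 mm. It takes about 40 N, so the probe does not move it. The letter does not tell in which nest it is.
- dowel_c (a joint): How far one of the four dowels has been driven in since the start, m; 0 at the start for all. Dowels that are home cannot move; the proud one goes in 4 mm. It takes about 40 N, so the probe does not move it. The letter does not tell in which nest it is.
- dowel_d (a joint): How far one of the four dowels has been driven in since the start, m; 0 at the start for all. Dowels that are home cannot move; the proud one goes in 4 mm. It takes about 40 N, so the probe does not move it. The letter does not tell in which nest it is.
- probe: Touch probe, loose, 0.17 kg, axis z. Origin at the underside of its brass collar (32 mm diameter, 9 mm thick), which rests on the stand's top. Above it a round aluminium handle, 25 mm diameter, z = 9 to 91 mm: grip it at about z = 50 mm, end-on from above, fingers along its axis. Below the collar a steel stem, 12 mm diameter, to z = -70 mm, then the sprung tip.
- probe_tip (a point): Centre of the dark red ball (8 mm diameter) at the end of the probe's sprung tip, on the probe's axis, at z = -82 mm in the probe's frame when not pushed in.
- plunger (a joint): How far the sprung tip is pushed into the probe along its axis, m: 0 free, stop at 0.009. It starts to move at 4 N and takes 0.3 N more for each mm.
- stand_top (a point): Centre of the top of the dark wooden stand (68 x 68 mm block, 100 mm tall, fixed), at the mouth of its 24 mm through hole, in which the probe's stem hangs with about 6 mm of room all round.
- handwheel (a joint): Handwheel turn, rad: 0 at the start with the crank handle at the top, grows as the top goes away from the robot; 6.283 or -6.283 = one full turn. It stays where it is left: about 0.2 N m of friction, up to 0.6 N m more while it drives the dowel. A crank in the head takes the ram down 44 mm and up again in one turn; lowest at 3.14 or -3.14.
- wheel_hub (a point): Fixed point on the wheel's axle line (parallel to the press's y axis), 200 mm above the table (the wheel is 127 mm in diameter), at the same distance to the right as crank_handle: the centre of the 50 mm radius circle that crank_handle follows in the press's x-z plane.
- crank_handle (a point): Middle of the crank handle, a freely spinning black bar of 19 mm diameter and 80 mm length, parallel to the axle on the right side of the wheel; this point is 56 mm outside the wheel's outer face, right above wheel_hub by 50 mm at the start. Grip it from above, fingers closing along the press's x.
- paint_bottle_2: White paint bottle with red band, 50 mm wide, 94 mm tall, bystander; origin at the middle of its underside.
- sanding_block: Brown cork sanding block lying flat, 64 x 106 x 29 mm, bystander; origin at the middle of its underside.
Mind the look-alikes: they are no part of the job. Leave any pink or purple look-alike of the probe alone.

How it is judged:
On the way, in this order (a step that is already met when the one before it is completed fails the run):
1. the probe's tip touches the leftmost dowel and is pushed in a little (more than 0.7 mm), its ball within 14 mm of seat_1 (value of joint plunger above 0.0007 m and distance between probe_tip and seat_1 below 0.014 m), for 0.05 s.
2. the probe's tip touches the second from the left dowel and is pushed in a little (more than 0.7 mm), its ball within 14 mm of seat_2 (value of joint plunger above 0.0007 m and distance between probe_tip and seat_2 below 0.014 m), for 0.05 s.
3. the probe's tip touches the third from the left dowel and is pushed in a little (more than 0.7 mm), its ball within 14 mm of seat_3 (value of joint plunger above 0.0007 m and distance between probe_tip and seat_3 below 0.014 m), for 0.05 s.
4. the probe's tip touches the rightmost dowel and is pushed in a little (more than 0.7 mm), its ball within 14 mm of seat_4 (value of joint plunger above 0.0007 m and distance between probe_tip and seat_4 below 0.014 m), for 0.05 s.
5. the probe stands released and upright in its stand (horizontal distance between probe and stand_top below 0.009 m and z of probe in the frame of stand_top between -0.004 and 0.004 m and angle between probe's own z axis and vertical below 0.1 rad and contact force between probe and the fingers below 0.05 N), for 0.2 s.
6. the proud dowel is driven home by the ram: a dowel is more than 3 mm further in while the handwheel is near half a turn (2.4 to 3.9 rad, either way) (value of joint any of dowel_a, dowel_b, dowel_c, dowel_d above 0.003 m and (value of joint handwheel between 2.4 and 3.9 rad or value of joint handwheel between -3.9 and -2.4 rad)), for 0.05 s.
At the end, for the whole second after the job is handed in: The proud dowel is over 3 mm further in than at the start, the handwheel has made one full turn (within 0.25 rad) and is still, and the probe stands released and upright (0.1 rad) in its stand, its axis within 9 mm of the hole's centre, its collar within 4 mm of the stand's top (all of step 5 and value of joint any of dowel_a, dowel_b, dowel_c, dowel_d above 0.003 m and (value of joint handwheel between 6.03 and 6.53 rad or value of joint handwheel between -6.53 and -6.03 rad) and velocity of joint handwheel between -0.1 and 0.1 rad/s); the robot touches nothing.
It fails at once if the probe's tip is pushed in to its stop (beyond 8.5 mm) (value of joint plunger above 0.0085 m).
It fails at once if the handwheel is turned more than 0.42 rad past one full turn (value of joint handwheel above 6.7 rad or value of joint handwheel below -6.7 rad).
It fails at once if the paint bottle or the sanding block is moved by more than 30 mm (distance of any of paint_bottle_2, sanding_block from where it was at the start of the episode above 0.03 m).
It also fails if it takes over 72 s, if anything falls off the work surface, if the arm or the gripper's body presses on something with over 40 N, if the wrist force passes 120 N, or if a joint passes its speed limit or range.

## Robot

A 6-joint arm with a two-finger parallel gripper is mounted at the origin on a cart in front of the work surface, level with it; the furniture and walls round the work are solid. World frame = base frame: x ahead of the robot, y to its left, z up, the work surface at z = 0. Lengths are in m, angles in rad, forces in N, time in s.
With the tool pointing down it reaches from about 0.35 to 0.85 m from the base axis. Payload 8.1 kg.
Tool frame: the origin (TCP) lies between the finger pads; the fingertips stand 11 mm ahead of it and the grasp point (between the pads) lies 8 mm behind it (tips_ahead is the z of the fingertips in the tool frame, in m); z points along the fingers, y is the line along which they close (so a half turn about z gives the same grasp; the last joint's range is limited). The gripper opens to 93 mm and grips with 3 to 60 N. Pads are 15 mm wide; open, the fingers measure 128 mm over their backs; the gripper's body (75 mm by 188 mm) begins 65 mm behind the grasp point.
Start: joints at [1.029, 0.13, 1.488, -0, 1.523, -0.085], TCP at [0.265, 0.538, 0.23] pointing down, gripper open.
Joint ranges: [-2.96, 2.96], [-0.89, 2.26], [0.02, 2.5], [-1.34, 4.48], [0, 2.73], [-2.66, 2.66]. Speed limits (rad/s): [2.39, 2.39, 2.79, 3.14, 3.14, 3.14].

## Interface

Orientations are given as a rotation vector (axis times angle).
In Python, from plant import read_state, read_camera, close_job, tips_ahead gives the robot as it stands. The module is installed in compiled form; this text tells all that it offers.
- The arm moves only by the tool move_arm, never from a script. Its argument "plan" is a list of rows, each a list of 7 numbers: the turn, a rotation vector about the tool's x, y, z in units of 6 degrees (1.0 is 6 degrees), then the shift along the tool's x, y, z in units of 25 mm (1.0 is 25 mm), then the finger opening in mm, from 0 to 93. A call has exactly 10 rows; each row shifts and turns the commanded pose from where the row before left it, along the tool's axes as they then stand; what a row does not reach is not made up. A row lasts 1/10 s, in which the tool goes at most 50 mm and 8.59 degrees, less where a joint would pass 70% of its speed; a pose out of reach is approached as far as the arm can. A call is refused whole if a number of a shift passes 1 or a number of a turn 1, either way. A call with a gripper value outside its range is refused whole. The fingers move at their own pace and stop on an object; "force" is the grip in N (left out, the last holds). Time passes only in rows, so rows that do not move let the fingers close, or fill a call up. It gives the time, the measured TCP pose, the force, the opening and the grip force at its end, in the units of the state.
- read_state(): the state, without advancing time (a new reading comes with each control period).
- read_camera(name): name is "side" or "top"; returns a dict with "frame" (400x640x3 uint8, red, green, blue), "z_map" (400x640 float32, m along the optical axis (not along the pixel's ray), 0 where there is no reading), "fx", "fy", "cx", "cy" (pixels), "rvec" (rotation vector, rad) and "tvec" (3), from world to camera coordinates, as OpenCV has them. Camera axes: x right, y down, z forward; pixel columns grow to the right and rows downward; lengths in m; the calibration is good to about 2 mm. A picture is of the moment at which its call begins.
- close_job(): hands the job in; it is judged then, once.
The state is a dict: "t": time; "q": joint angles; "dq": joint speeds; "joint_torque": joint torques, N m; "tool_pos": TCP position; "orientation": TCP orientation; "force": force on the tool from outside, world axes, zero at the start; "wrist_torque": the same for the moment, N m; "opening": finger opening in m; "gripper_force": force on a finger pad.
Only numpy, scipy, OpenCV 4.12 (cv2) and the standard library are available. Lean on these libraries where they do the work, as an engineer would, in place of code of your own. Each camera call takes 0.05 s, during which the arm holds its last target. There are 200 camera calls.

## Working session

There is one attempt and no reset: what is moved stays moved. The work goes in short steps, Python scripts to look and compute and a tool call to move; the robot and the scene stay as the last step left them, time stands still between calls to the robot, and variables do not carry over. Pictures are saved under pics/ and viewed, at most 10 in all, crops included, and the job is handed in when it is done.

Besides the shell and the picture viewer there is one more tool, called after "Emit:" in YAML: its name, and indented under it one key for each argument. move_arm: Moves the arm, as the interface text tells. Its arguments: {"type":"object","properties":{"plan":{"type":"array","items":{"type":"array","items":{"type":"number"}}},"force":{"type":"number"}},"required":["plan"]}

```bash
mkdir -p pics
cat > h.py <<'E'
import numpy as np,cv2
from plant import *
from scipy.spatial.transform import Rotation as R
def cam(n):
    c=read_camera(n); c['R']=cv2.Rodrigues(np.array(c['rvec'],float))[0]; c['t']=np.array(c['tvec'],float).ravel(); return c
def cloud(c):
    z=c['z_map'].astype(float); v,u=np.mgrid[:400,:640]
    P=np.stack([(u-c['cx'])/c['fx']*z,(v-c['cy'])/c['fy']*z,z],-1)
    return (P-c['t'])@c['R']
def ray(c,u,v,h):
    d=c['R'].T@np.array([(u-c['cx'])/c['fx'],(v-c['cy'])/c['fy'],1]); o=-c['R'].T@c['t']
    return o+d*(h-o[2])/d[2]
def save(c,n): cv2.imwrite('pics/'+n+'.png',c['frame'][:,:,::-1])
E
python3 - <<'E'
from h import *
s=read_state();print(s['t'],s['tool_pos'],s['orientation'],s['force'],tips_ahead)
for n in('top','side'):
    c=cam(n);save(c,n+'0');print(n,-c['R'].T@c['t'],c['R'][2])
    np.savez(n+'0.npz',**{k:np.array(v) for k,v in c.items()})
E
```

```text
0.0 [0.26435204 0.53802946 0.22861052] [-7.11216004e-01 -3.05944997e+00  2.71255245e-03] [ 0.08413978 -0.17811953 -0.37199617] 0.011
top [0.09093156 0.04618328 1.36396511] [ 0.31104487 -0.05597858 -0.94874522]
side [ 0.13344347 -0.74916563  0.54557161] [ 0.39021622  0.81932958 -0.42003613]
```

View pics/top0.png

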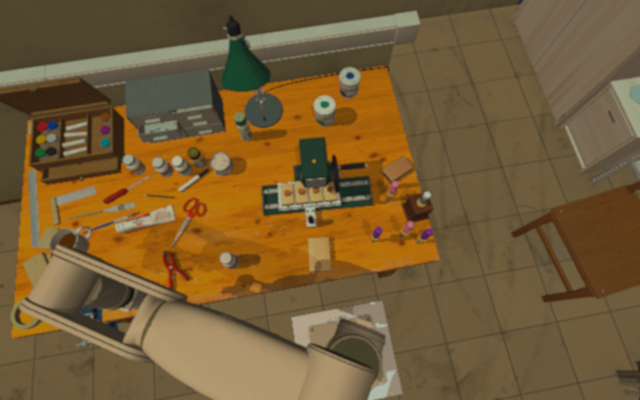

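View pics/side0.png

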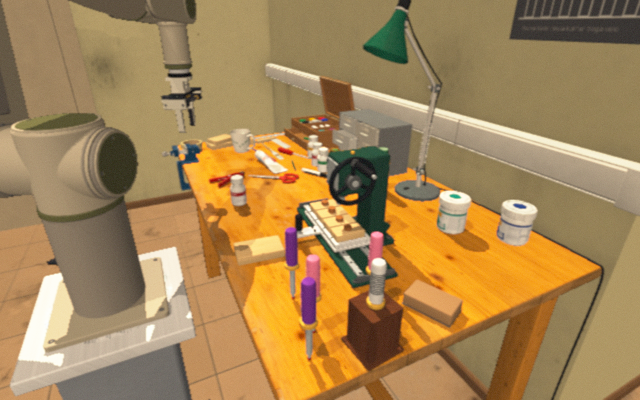

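The probe is the aluminium-handled one in the dark wooden stand: top (422,200), side (378,285). Possible mix-ups, all rejected by colour:
- Pink: side (377,250) and (314,275).
- Purple: side (292,245) and (309,310).

In the top view, the press head is at (313,160), the crank handle at (352,166), the jig row at (310,195) and the knob at (311,218). The sanding block is at (397,169) and the paint bottle probably at (228,260).

Run:
```python
from h import *
t=dict(np.load('top0.npz'));s=dict(np.load('side0.npz'))
a=cv2.resize(t['frame'][130:250,250:450],None,fx=4,fy=4,interpolation=cv2.INTER_CUBIC)
cv2.imwrite('pics/tcrop.png',a[:,:,::-1])
b=cv2.resize(s['frame'][140:370,270:450],None,fx=2.6,fy=2.6,interpolation=cv2.INTER_CUBIC)
cv2.imwrite('pics/scrop.png',b[:,:,::-1])
P=cloud(t);Q=cloud(s)
for u,v in[(313,150),(352,166),(345,167),(311,216),(420,208),(424,197),(397,169),(285,192),(300,192),(316,190),(330,190),(228,258)]: print('top',u,v,P[v,u].round(4))
for u,v in[(378,265),(377,300),(370,312),(350,180),(380,165),(309,232),(430,300)]: print('side',u,v,Q[v,u].round(4))
```

```text
top 313 150 [ 0.6345 -0.0087  0.2466]
top 352 166 [ 0.5521 -0.1195  0.2587]
top 345 167 [ 0.5549 -0.0979  0.2532]
top 311 216 [0.4636 0.0327 0.0881]
top 420 208 [ 0.4206 -0.3429  0.1024]
top 424 197 [ 0.4342 -0.341   0.1813]
top 397 169 [ 0.604  -0.3182  0.0326]
top 285 192 [0.5743 0.1097 0.0695]
top 300 192 [0.5634 0.0565 0.0729]
top 316 190 [ 0.5618 -0.0014  0.0699]
top 330 190 [ 0.5513 -0.0507  0.0741]
top 228 258 [0.3675 0.3297 0.0933]
side 378 265 [ 0.4335 -0.3569  0.1885]
side 377 300 [ 0.436  -0.3593  0.1166]
side 370 312 [ 0.4207 -0.363   0.0992]
side 350 180 [ 0.5456 -0.076   0.2096]
side 380 165 [ 0.6479 -0.0494  0.2214]
side 309 232 [0.4836 0.0243 0.0281]
side 430 300 [ 0.5973 -0.3255  0.0274]
```

View pics/tcrop.png

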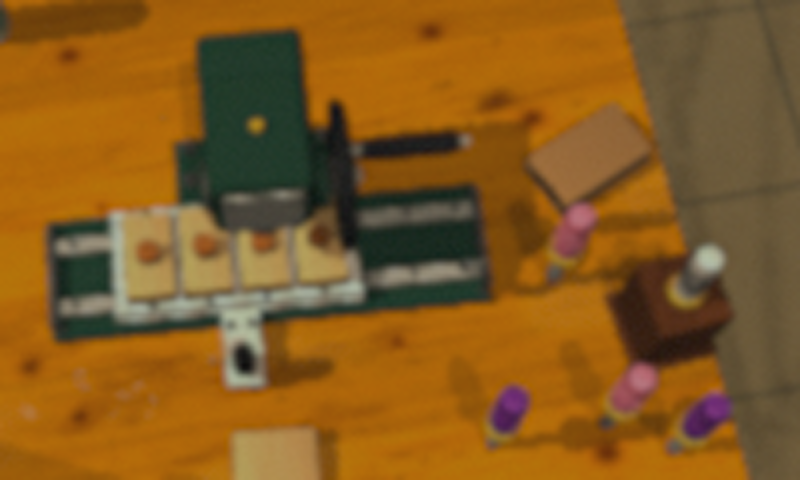

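View pics/scrop.png

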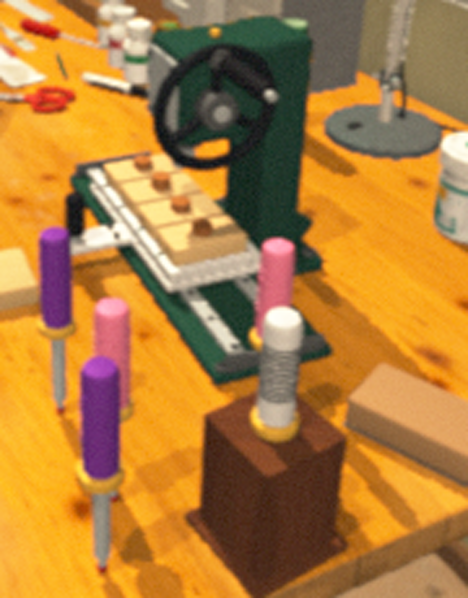

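Crops: the silver-handled probe (top-crop (705,262), collar (688,290)) is in the dark wooden stand and is the only one with an aluminium handle. The dowels are at crop (149,251), (207,245), (263,240), (322,236), the knob at (245,355), and the crank handle runs (360,147) to (468,140).

Run:
```python
from h import *
t=dict(np.load('top0.npz'));s=dict(np.load('side0.npz'))
P=cloud(t);Q=cloud(s)
def full(x,y): return 250+(x+.5)/4-.5,130+(y+.5)/4-.5
D=np.array([ray(t,*full(*p),.068) for p in[(149,251),(207,245),(263,240),(322,236)]]);print('dowels',D.round(4))
yv=(D[0]-D[3])/np.linalg.norm(D[0]-D[3]);print('yaw row',np.arctan2(-yv[0],yv[1]),np.linalg.norm(np.diff(D,axis=0),axis=1))
# head top
for nm,C in(('top',P),('side',Q)):
    m=(abs(C[...,2]-.2465)<.005)&(C[...,0]>.48)&(C[...,0]<.75)&(abs(C[...,1]+.0)<.07)
    pts=C[m][:,:2]; r=cv2.minAreaRect((pts*1000).astype(np.float32));print(nm,'head',len(pts),r)
    # block tops
    m=(abs(C[...,2]-.058)<.004)&(C[...,0]>.45)&(C[...,0]<.68)&(abs(C[...,1]-.02)<.16)
    print('blocks',m.sum(),cv2.minAreaRect((C[m][:,:2]*1000).astype(np.float32)))
    m=(C[...,2]>.092)&(C[...,2]<.108)&(C[...,0]>.37)&(C[...,0]<.49)&(C[...,1]<-.29)&(C[...,1]>-.42)
    print('stand',m.sum(),cv2.minAreaRect((C[m][:,:2]*1000).astype(np.float32)))
    m=(C[...,2]>.13)&(C[...,2]<.205)&(C[...,0]>.37)&(C[...,0]<.49)&(C[...,1]<-.29)&(C[...,1]>-.42)
    print('probe',m.sum(),C[m].mean(0),C[m].min(0),C[m].max(0))
    m=(C[...,2]>.235)&(C[...,2]<.27)&(C[...,0]>.5)&(C[...,0]<.62)&(C[...,1]<-.085)&(C[...,1]>-.2)
    print('crank',m.sum(),C[m].mean(0),C[m].min(0),C[m].max(0))
    m=(C[...,2]>.04)&(C[...,2]<.1)&(C[...,0]>.42)&(C[...,0]<.5)&(C[...,1]<.07)&(C[...,1]>-.01)
    print('knob',m.sum(),C[m].mean(0),C[m].min(0),C[m].max(0))
print('knobtop ray',ray(t,*full(245,348),.083),'probe top ray',ray(t,*full(709,254),.191),'crank ends',ray(t,*full(362,147),.255),ray(t,*full(466,141),.255))
```

```text
dowels [[ 5.722e-01  1.033e-01  6.800e-02]
 [ 5.686e-01  5.100e-02  6.800e-02]
 [ 5.643e-01  5.000e-04  6.800e-02]
 [ 5.586e-01 -5.260e-02  6.800e-02]]
yaw row -0.08714382761971133 [0.0524278  0.05067902 0.05340774]
top head 1007 ((597.0611572265625, -18.323932647705078), (110.86165618896484, 167.7813262939453), 86.53685760498047)
blocks 634 ((527.9993896484375, 30.87567901611328), (199.85488891601562, 155.1722412109375), 83.20392608642578)
stand 280 ((440.5026550292969, -351.97222900390625), (69.678955078125, 68.83182525634766), 6.545820236206055)
probe 90 [ 0.43679561 -0.34792116  0.17210397] [ 0.42753819 -0.36208001  0.13093147] [ 0.45133    -0.33890253  0.19357416]
crank 144 [ 0.55321636 -0.12361093  0.2568634 ] [ 0.54279119 -0.16830411  0.24717391] [ 0.56677428 -0.08550112  0.26307698]
knob 45 [0.45679171 0.03516251 0.07379059] [0.44883662 0.02421024 0.04369453] [0.4706502  0.04528386 0.08805977]
side head 586 ((596.9979858398438, -20.64684295654297), (112.44844055175781, 160.14666748046875), 84.26437377929688)
blocks 952 ((551.2305297851562, 19.442886352539062), (180.039794921875, 216.46153259277344), 19.912654876708984)
stand 1002 ((439.4878845214844, -349.4128112792969), (69.93743896484375, 69.83848571777344), 5.849236965179443)
probe 521 [ 0.43458062 -0.35550575  0.1644498 ] [ 0.42636448 -0.36408512  0.13009927] [ 0.45028884 -0.33998876  0.19133654]
crank 200 [ 0.54843536 -0.12970355  0.25319206] [ 0.54134062 -0.16521885  0.24066232] [ 0.56084028 -0.08506681  0.25940743]
knob 118 [0.45470547 0.03181395 0.06390563] [0.44676727 0.0260026  0.04014429] [0.46745302 0.04290253 0.08414192]
knobtop ray [0.46287534 0.03344571 0.083     ] probe top ray [ 0.44265558 -0.35050114  0.191     ] crank ends [ 0.55899819 -0.082929    0.255     ] [ 0.54941293 -0.16470447  0.255     ]
```

Emit:
move_arm:
  plan:
    - [0, 0, -0.88, 0, 0, 0, 60]
    - [0, 0, -0.88, 0, 0, 0, 60]
    - [0, 0, -0.88, 0, 0, 0, 60]
    - [0, 0, -0.88, 0, 0, 0, 60]
    - [0, 0, 0, -1, -1, 0, 60]
    - [0, 0, 0, -1, -1, 0, 60]
    - [0, 0, 0, -0.5, -1, 0, 60]
    - [0, 0, 0, -0.5, -1, 0, 60]
    - [0, 0, 0, -0.5, -1, 0, 60]
    - [0, 0, 0, -0.5, -1, 0, 60]

```text
t: 1.1
tool_pos: [0.3511, 0.379, 0.2291]
orientation: [-0.138, -3.138, 0.001]
force: [0.3, -0.3, 0.0]
opening: 0.06
gripper_force: 0.0
```

Emit:
move_arm:
  plan:
    - [0, 0, 0, -0.3, -1, 0, 60]
    - [0, 0, 0, -0.3, -1, 0, 60]
    - [0, 0, 0, -0.3, -1, 0, 60]
    - [0, 0, 0, -0.3, -1, 0, 60]
    - [0, 0, 0, -0.3, -1, 0, 60]
    - [0, 0, 0, -0.3, -1, 0, 60]
    - [0, 0, 0, -0.3, -1, 0, 60]
    - [0, 0, 0, -0.3, -1, 0, 60]
    - [0, 0, 0, -0.3, -1, 0, 60]
    - [0, 0, 0, -0.3, -1, 0, 60]

```text
t: 2.1
tool_pos: [0.4035, 0.1235, 0.2293]
orientation: [-0.138, -3.138, 0.0]
force: [0.8, -0.6, -0.4]
opening: 0.0602
gripper_force: 0.0
```

Emit:
move_arm:
  plan:
    - [0, 0, 0, -0.3, -1, 0, 60]
    - [0, 0, 0, -0.3, -1, 0, 60]
    - [0, 0, 0, -0.3, -1, 0, 60]
    - [0, 0, 0, -0.3, -1, 0, 60]
    - [0, 0, 0, -0.3, -1, 0, 60]
    - [0, 0, 0, -0.3, -1, 0, 60]
    - [0, 0, 0, -0.3, -1, 0, 60]
    - [0, 0, 0, -0.3, -1, 0, 60]
    - [0, 0, 0, -0.3, -1, 0, 60]
    - [0, 0, 0, -0.3, -1, 0, 60]

```text
t: 3.1
tool_pos: [0.4562, -0.132, 0.2292]
orientation: [-0.139, -3.138, -0.0]
force: [-0.2, -0.5, 0.1]
opening: 0.0605
gripper_force: 0.0
```

Run:
```python
from h import *
t=dict(np.load('top0.npz'));s=dict(np.load('side0.npz'))
P=cloud(t);Q=cloud(s)
def full(x,y): return 250+(x+.5)/4-.5,130+(y+.5)/4-.5
def sfull(x,y): return 270+(x+.5)/2.6-.5,140+(y+.5)/2.6-.5
def tri(pt,ps):
    A=[];b=[]
    for c,(u,v) in((t,pt),(s,ps)):
        K=np.array([[c['fx'],0,c['cx']],[0,c['fy'],c['cy']],[0,0,1]]);M=K@np.c_[c['R'],c['t']]
        A+= [u*M[2]-M[0],v*M[2]-M[1]]
    A=np.array(A);return np.linalg.lstsq(A[:,:3],-A[:,3],rcond=None)[0]
print('probe top',tri(full(709,254),sfull(283,318)))
print('collar ctr',tri(full(688,291),sfull(276,425)))
print('crank end',tri(full(465,141),sfull(271,96)))
dt=[(149,251),(207,245),(263,240),(322,236)];ds=[(143,160),(161,179),(180,203),(201,226)]
for a,b in zip(dt,ds):
    u,v=np.round(sfull(*b)).astype(int);U,V=np.round(full(*a)).astype(int)
    print(tri(full(*a),sfull(*b)).round(4),ray(s,*sfull(*b),.068).round(4),'zs',np.median(Q[v-1:v+2,u-2:u+3,2]).round(4),np.median(P[V-1:V+2,U-1:U+2,2]).round(4))
for p in[(198,38),(298,32),(306,190),(214,196)]: print('head',ray(t,*full(*p),.246).round(4))
for p,h in[((640,375),.17),((580,218),.17),((514,398),.17),((712,405),.17)]: print('like',ray(t,*full(*p),h).round(3))
print('bottle',P[258,228])
```

```text
probe top [ 0.44144538 -0.35044097  0.18862808]
collar ctr [ 0.43900449 -0.35323703  0.10354736]
crank end [ 0.55070576 -0.16446037  0.25079748]
[0.5719 0.1035 0.0674] [0.5707 0.1023 0.068 ] zs 0.0675 0.067
[0.5675 0.0512 0.0689] [0.5674 0.0525 0.068 ] zs 0.0697 0.0724
[0.564  0.0008 0.0654] [ 0.5601 -0.0035  0.068 ] zs 0.0669 0.0687
[ 0.558  -0.0524  0.0673] [ 0.5562 -0.0536  0.068 ] zs 0.0675 0.068
head [0.6814 0.0292 0.246 ]
head [ 0.6722 -0.0519  0.246 ]
head [ 0.5345 -0.0336  0.246 ]
head [0.5424 0.0385 0.246 ]
like [ 0.358 -0.276  0.17 ]
like [ 0.499 -0.26   0.17 ]
like [ 0.358 -0.171  0.17 ]
like [ 0.324 -0.327  0.17 ]
bottle [0.36754003 0.3296667  0.09332945]
```

Emit:
move_arm:
  plan:
    - [0, 0, 0, 0, -1, 0, 60]
    - [0, 0, 0, 0, -1, 0, 60]
    - [0, 0, 0, 0, -1, 0, 60]
    - [0, 0, 0, 0, -1, 0, 60]
    - [0, 0, 0, 0, -1, 0, 60]
    - [0, 0, 0, 0, -1, 0, 60]
    - [0, 0, 0, -0.1, -1, 0, 60]
    - [0, 0, 0, 0, -1, 0, 60]
    - [0, 0, 0, 0, -0.7, 0, 60]
    - [0, 0, 0, 0, 0, 0, 60]

```text
t: 4.1
tool_pos: [0.4391, -0.3495, 0.2291]
orientation: [-0.142, -3.138, -0.0]
force: [0.2, 1.2, -0.5]
opening: 0.0597
gripper_force: 0.0
```

Emit:
move_arm:
  plan:
    - [0, 0, 0, -0.05, -0.07, 0.7, 60]
    - [0, 0, 0, 0, 0, 0.7, 60]
    - [0, 0, 0, 0, 0, 0.7, 60]
    - [0, 0, 0, 0, 0, 0.7, 60]
    - [0, 0, 0, 0, 0, 0.7, 60]
    - [0, 0, 0, 0, 0, 0, 10]
    - [0, 0, 0, 0, 0, 0, 10]
    - [0, 0, 0, 0, 0, 0, 10]
    - [0, 0, 0, 0, 0, 0, 10]
    - [0, 0, 0, 0, 0, 0, 10]
  force: 50

```text
t: 5.1
tool_pos: [0.4413, -0.3501, 0.1432]
orientation: [0.138, 3.137, -0.002]
force: [-0.6, -0.5, 2.1]
opening: 0.0249
gripper_force: 22.4
```

Emit:
move_arm:
  plan:
    - [0, 0, 0, 0, 0, -0.7, 10]
    - [0, 0, 0, 0, 0, -0.95, 10]
    - [0, 0, 0, 0, 0, -0.95, 10]
    - [0, 0, 0, 0, 0, -0.95, 10]
    - [0, 0, 0, 0, 0, -0.95, 10]
    - [0, 0, 0, 0, 0.7, 0, 10]
    - [0, 0, 0, 0, 1, 0, 10]
    - [0, 0, 0, 0, 1, 0, 10]
    - [0, 0, 0, 0, 1, 0, 10]
    - [0, 0, 0, 0, 1, 0, 10]
  force: 60

```text
t: 6.1
tool_pos: [0.4506, -0.2305, 0.2531]
orientation: [-0.138, -3.137, -0.002]
force: [0.6, -0.3, -1.6]
opening: 0.0244
gripper_force: 60.0
```

Emit:
move_arm:
  plan:
    - [0, 0, 0, 0.1, 1, 0, 10]
    - [0, 0, 0, 0.1, 1, 0, 10]
    - [0, 0, 0, 0.1, 1, 0, 10]
    - [0, 0, 0, 0.1, 1, 0, 10]
    - [0, 0, 0, 0.1, 1, 0, 10]
    - [0, 0, 0, 0.1, 1, 0, 10]
    - [0, 0, 0, 0.1, 1, 0, 10]
    - [0, 0, 0, 0.1, 1, 0, 10]
    - [0, 0, 0, 0, 1, 0, 10]
    - [0, 0, 0, 0, 1, 0, 10]

```text
t: 7.1
tool_pos: [0.4522, 0.0199, 0.2533]
orientation: [-0.138, -3.137, -0.001]
force: [0.2, 0.3, -1.8]
opening: 0.0245
gripper_force: 60.0
```

Emit:
move_arm:
  plan:
    - [0, 0, 0, 0, 1, 0, 10]
    - [0, 0, 0, 0, 1, 0, 10]
    - [0, -0.95, 0, 0, 0.9, 0, 10]
    - [0, -0.95, 0, 0, 0.6, 0, 10]
    - [0, -0.95, 0, 0, 0.3, 0, 10]
    - [0, -0.95, 0, 0, 0, 0, 10]
    - [0, -0.95, 0, 0, 0, 0, 10]
    - [0, -0.95, 0, 0, 0, 0, 10]
    - [0, -0.95, 0, 0, 0, 0, 10]
    - [0, -0.85, 0, 0, 0, 0, 10]

```text
t: 8.1
tool_pos: [0.4793, 0.1253, 0.248]
orientation: [0.109, 2.371, -0.062]
force: [0.1, -1.4, -1.2]
opening: 0.0246
gripper_force: 60.0
```

```bash
cat >> h.py <<'E'
def pose():
    s=read_state();return np.array(s['tool_pos']),R.from_rotvec(s['orientation']).as_matrix(),s
def goto(target,L=.1252):
    """tool-frame shift (units) so that ball comes to target"""
    p,M,s=pose();b=p+M[:,2]*L
    print('ball',b.round(4),'axis',M[:,2].round(3),'ycol',M[:,1].round(3),'F',np.round(s['force'],2),'d units',(M.T@(np.array(target)-b)/.025).round(3))
E
python3 - <<'E'
from h import *
goto([.5719,.1035,.072])
p,M,_=pose();b=p+M[:,2]*.1252
for n in('top','side'):
    c=cam(n);q=c['R']@b+c['t'];u,v=c['fx']*q[0]/q[2]+c['cx'],c['fy']*q[1]/q[2]+c['cy']
    x0,y0=int(u)-50,int(v)-50
    im=cv2.resize(c['frame'][max(y0,0):y0+100,x0:x0+100],None,fx=4,fy=4,interpolation=cv2.INTER_CUBIC)[:,:,::-1]
    im=np.ascontiguousarray(im);cv2.drawMarker(im,(int((u-x0+.5)*4),int((v-max(y0,0)+.5)*4)),(255,0,255),cv2.MARKER_CROSS,10,1)
    if n=='top':a=im
cv2.imwrite('pics/tip.png',np.hstack([a,im]))
E
```

```text
ball [0.5658 0.1157 0.158 ] axis [ 0.691 -0.077 -0.719] ycol [ 0.097  0.995 -0.013] F [ 0.14 -1.35 -1.23] d units [ 2.19  -0.419  2.677]
```

View pics/tip.png

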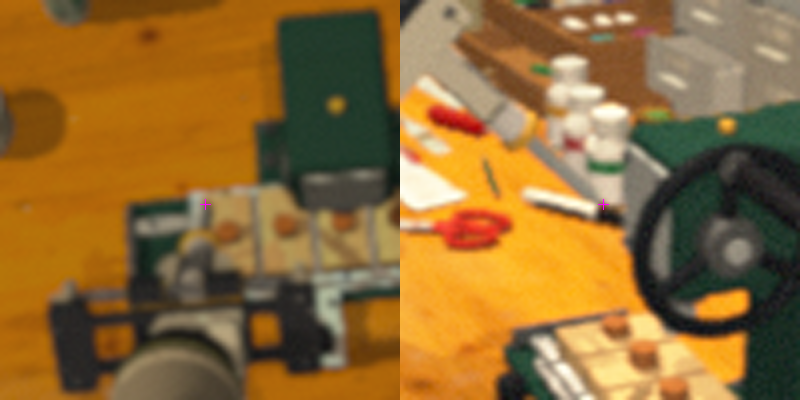

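Emit:
move_arm:
  plan:
    - [0, 0, 0, 0.5, -0.2, 0.5, 10]
    - [0, 0, 0, 0.6, -0.22, 0.5, 10]
    - [0, 0, 0, 0.6, 0, 0.5, 10]
    - [0, 0, 0, 0.49, 0, 0.4, 10]
    - [0, 0, 0, 0, 0, 0.3, 10]
    - [0, 0, 0, 0, 0, 0.2, 10]
    - [0, 0, 0, 0, 0, 0.1, 10]
    - [0, 0, 0, 0, 0, 0.1, 10]
    - [0, 0, 0, 0, 0, 0, 10]
    - [0, 0, 0, 0, 0, 0, 10]

```text
t: 9.2
tool_pos: [0.4968, 0.1201, 0.173]
orientation: [0.116, 2.377, -0.069]
force: [0.0, -0.2, -1.3]
opening: 0.0247
gripper_force: 60.0
```

```bash
python3 -c "
from h import *
goto([.5719,.1035,.072])"
```

```text
ball [0.5827 0.1097 0.0825] axis [ 0.686 -0.083 -0.723] ycol [ 0.103  0.994 -0.016] F [ 0.02 -0.23 -1.32] d units [ 0.587 -0.283  0.028]
```

Emit:
move_arm:
  plan:
    - [0, 0, 0, 0, -0.15, -0.2, 10]
    - [0, 0, 0, 0.2, -0.14, 0, 10]
    - [0, 0, 0, 0.2, 0, 0, 10]
    - [0, 0, 0, 0.2, 0, 0, 10]
    - [0, 0, 0, 0, 0, 0.08, 10]
    - [0, 0, 0, 0, 0, 0.08, 10]
    - [0, 0, 0, 0, 0, 0, 10]
    - [0, 0, 0, 0, 0, 0, 10]
    - [0, 0, 0, 0, 0, 0, 10]
    - [0, 0, 0, 0, 0, 0, 10]

```text
t: 10.2
tool_pos: [0.4925, 0.1188, 0.1673]
orientation: [0.119, 2.385, -0.075]
force: [-0.0, 1.3, -1.2]
opening: 0.0246
gripper_force: 60.0
```

```bash
python3 -c "
from h import *
goto([.5719,.1035,.072])"
```

```text
ball [0.5775 0.1077 0.0761] axis [ 0.68  -0.088 -0.728] ycol [ 0.107  0.994 -0.02 ] F [-0.05  1.28 -1.22] d units [ 0.264 -0.188 -0.019]
```

```bash
python3 -c "
from h import *
p,M,s=pose();print(np.round(s['q'],3),np.round(s['dq'],3),s['joint_torque'],s['wrist_torque'])"
```

```text
[ 0.376 -0.758  2.494 -0.491  0.779 -0.854] [-0.001  0.    -0.001  0.001 -0.    -0.001] [-2.46866366e-03 -1.71974319e+01 -5.34545767e+01 -2.49740683e+00
 -3.80792633e+00 -1.24467429e-02] [ 0.08732837  0.61374712 -0.04578715]
```

Emit:
move_arm:
  plan:
    - [0, 0, 0, 0, 0, -0.8, 10]
    - [0, 0, 0, 0, 0, -0.8, 10]
    - [0, 0.7, 0, 0, 0, 0, 10]
    - [0, 0.7, 0, 0, 0, 0, 10]
    - [0, 0.7, 0, 0, 0, 0, 10]
    - [0, 0, 0, 0, 0, 0, 10]
    - [0, 0, 0, 0, 0, 0, 10]
    - [0, 0, 0, 0, 0, 0, 10]
    - [0, 0, 0, 0, 0, 0, 10]
    - [0, 0, 0, 0, 0, 0, 10]

```text
t: 11.2
tool_pos: [0.4677, 0.1245, 0.1977]
orientation: [0.134, 2.608, -0.067]
force: [0.2, 0.6, -2.0]
opening: 0.0244
gripper_force: 60.0
```

```bash
python3 -c "
from h import *
goto([.5719,.1035,.072]);print(pose()[2]['q'])"
```

```text
ball [0.5306 0.1152 0.0898] axis [ 0.502 -0.074 -0.862] ycol [ 0.108  0.994 -0.022] F [ 0.18  0.61 -1.98] d units [-1.097 -0.271  1.477]
[ 0.33072084 -0.67827497  2.30435575 -0.27189581  1.04976316 -1.05787208]
```

Emit:
move_arm:
  plan:
    - [0, 0, 0, -0.4, -0.13, 0, 10]
    - [0, 0, 0, -0.4, -0.14, 0.2, 10]
    - [0, 0, 0, -0.3, 0, 0.4, 10]
    - [0, 0, 0, 0, 0, 0.4, 10]
    - [0, 0, 0, 0, 0, 0.2, 10]
    - [0, 0, 0, 0, 0, 0.1, 10]
    - [0, 0, 0, 0, 0, 0.1, 10]
    - [0, 0, 0, 0, 0, 0, 10]
    - [0, 0, 0, 0, 0, 0, 10]
    - [0, 0, 0, 0, 0, 0, 10]

```text
t: 12.2
tool_pos: [0.5086, 0.1129, 0.1824]
orientation: [0.134, 2.607, -0.067]
force: [0.0, -0.4, -2.5]
opening: 0.0242
gripper_force: 60.0
```

```bash
python3 -c "
from h import *
goto([.5719,.1035,.072]);print(pose()[2]['q'])"
```

```text
ball [0.5715 0.1037 0.0745] axis [ 0.502 -0.074 -0.862] ycol [ 0.108  0.994 -0.022] F [ 0.04 -0.45 -2.49] d units [ 0.037 -0.005  0.096]
[ 0.26177084 -0.54125956  2.24853902 -0.24933787  0.95330411 -1.11133594]
```

Emit:
move_arm:
  plan:
    - [0, 0, 0, 0, 0, 0.08, 10]
    - [0, 0, 0, 0, 0, 0.08, 10]
    - [0, 0, 0, 0, 0, 0.06, 10]
    - [0, 0, 0, 0, 0, 0, 10]
    - [0, 0, 0, 0, 0, 0, 10]
    - [0, 0, 0, 0, 0, 0, 10]
    - [0, 0, 0, 0, 0, 0, 10]
    - [0, 0, 0, 0, 0, 0, 10]
    - [0, 0, 0, 0, 0, 0, 10]
    - [0, 0, 0, 0, 0, 0, 10]

```text
t: 13.2
tool_pos: [0.5115, 0.1124, 0.1775]
orientation: [0.134, 2.607, -0.067]
force: [-1.9, 0.2, 2.6]
opening: 0.0246
gripper_force: 60.0
```

```bash
python3 -c "
from h import *
goto([.5719,.1035,.072])"
```

```text
ball [0.5744 0.1032 0.0696] axis [ 0.502 -0.074 -0.862] ycol [ 0.109  0.994 -0.022] F [-1.87  0.21  2.64] d units [ 0.038  0.    -0.133]
```

Emit:
move_arm:
  plan:
    - [0, 0, 0, 0, 0, -0.4, 10]
    - [0, 0, 0, 0, 0, -0.8, 10]
    - [0, -0.6, 0, 0, 0, 0, 10]
    - [0, -0.6, 0, 0, -0.5, 0, 10]
    - [0, 0, 0, 0, -0.8, 0, 10]
    - [0, 0, 0, 0, -0.8, 0, 10]
    - [0, 0, 0, 0, 0, 0, 10]
    - [0, 0, 0, 0, 0, 0, 10]
    - [0, 0, 0, 0, 0, 0, 10]
    - [0, 0, 0, 0, 0, 0, 10]

```text
t: 14.2
tool_pos: [0.4904, 0.0631, 0.204]
orientation: [0.125, 2.483, -0.073]
force: [-0.7, 0.8, -1.8]
opening: 0.0244
gripper_force: 60.0
```

```bash
python3 -c "
from h import *
goto([.568,.0512,.076]);print(pose()[2]['q'])"
```

```text
ball [0.5661 0.0527 0.1049] axis [ 0.605 -0.083 -0.792] ycol [ 0.108  0.994 -0.022] F [-0.66  0.75 -1.81] d units [ 0.642 -0.024  0.964]
[ 0.15417277 -0.82847486  2.42051118 -0.22103156  0.92538976 -1.23974358]
```

Emit:
move_arm:
  plan:
    - [0, 0, 0, 0.3, 0, 0.2, 10]
    - [0, 0, 0, 0.34, 0, 0.3, 10]
    - [0, 0, 0, 0, 0, 0.2, 10]
    - [0, 0, 0, 0, 0, 0.1, 10]
    - [0, 0, 0, 0, 0, 0.1, 10]
    - [0, 0, 0, 0, 0, 0.08, 10]
    - [0, 0, 0, 0, 0, 0.06, 10]
    - [0, 0, 0, 0, 0, 0, 10]
    - [0, 0, 0, 0, 0, 0, 10]
    - [0, 0, 0, 0, 0, 0, 10]

```text
t: 15.2
tool_pos: [0.494, 0.0614, 0.1745]
orientation: [0.126, 2.481, -0.073]
force: [0.7, -0.3, 0.5]
opening: 0.0245
gripper_force: 60.0
```

```bash
python3 -c "
from h import *
goto([.568,.0512,.076]);print(pose()[2]['q'])"
```

```text
ball [0.5699 0.0509 0.0755] axis [ 0.606 -0.084 -0.791] ycol [ 0.109  0.994 -0.022] F [ 0.67 -0.35  0.46] d units [ 0.046  0.003 -0.063]
[ 0.14723828 -0.79240465  2.45655782 -0.23021245  0.852051   -1.22615005]
```

Emit:
move_arm:
  plan:
    - [0, 0, 0, 0, 0, 0.05, 10]
    - [0, 0, 0, 0, 0, 0.05, 10]
    - [0, 0, 0, 0, 0, 0, 10]
    - [0, 0, 0, 0, 0, 0, 10]
    - [0, 0, 0, 0, 0, 0, 10]
    - [0, 0, 0, 0, 0, 0, 10]
    - [0, 0, 0, 0, 0, 0, 10]
    - [0, 0, 0, 0, 0, 0, 10]
    - [0, 0, 0, 0, 0, 0, 10]
    - [0, 0, 0, 0, 0, 0, 10]

```text
t: 16.2
tool_pos: [0.4954, 0.0612, 0.1722]
orientation: [0.126, 2.482, -0.073]
force: [-1.2, -0.4, 4.3]
opening: 0.0239
gripper_force: 60.0
```

```bash
python3 -c "
from h import *
goto([.568,.0512,.076])"
```

```text
ball [0.5712 0.0507 0.0732] axis [ 0.606 -0.084 -0.791] ycol [ 0.109  0.994 -0.022] F [-1.16 -0.4   4.28] d units [ 0.033  0.002 -0.17 ]
```

Emit:
move_arm:
  plan:
    - [0, 0, 0, 0, 0, -0.4, 10]
    - [0, 0, 0, 0, 0, -0.4, 10]
    - [0, 0, 0, 0.05, -0.7, 0, 10]
    - [0, 0, 0, 0.05, -0.7, 0, 10]
    - [0, 0, 0, 0.03, -0.64, 0, 10]
    - [0, 0, 0, 0, 0, 0.3, 10]
    - [0, 0, 0, 0, 0, 0.2, 10]
    - [0, 0, 0, 0, 0, 0.15, 10]
    - [0, 0, 0, 0, 0, 0.1, 10]
    - [0, 0, 0, 0, 0, 0, 10]

```text
t: 17.2
tool_pos: [0.4967, 0.0136, 0.1706]
orientation: [0.127, 2.49, -0.077]
force: [-2.8, 0.2, 1.7]
opening: 0.0247
gripper_force: 60.0
```

```bash
python3 -c "
from h import *
goto([.5637,.0003,.072]);print(pose()[2]['q'])"
```

```text
ball [0.5717 0.0028 0.0709] axis [ 0.599 -0.086 -0.796] ycol [ 0.11   0.994 -0.025] F [-2.85  0.23  1.69] d units [ 0.222 -0.136 -0.218]
[-0.02234678 -0.8221808   2.47562412 -0.0971305   0.84364303 -1.45103677]
```

Emit:
move_arm:
  plan:
    - [0, 0, 0, 0, -0.05, 0.03, 10]
    - [0, 0, 0, 0, 0, 0.03, 10]
    - [0, 0, 0, 0, 0, 0.02, 10]
    - [0, 0, 0, 0, 0, 0, 10]
    - [0, 0, 0, 0, 0, 0, 10]
    - [0, 0, 0, 0, 0, 0, 10]
    - [0, 0, 0, 0, 0, 0, 10]
    - [0, 0, 0, 0, 0, 0, 10]
    - [0, 0, 0, 0, 0, 0, 10]
    - [0, 0, 0, 0, 0, 0, 10]

```text
t: 18.2
tool_pos: [0.4979, 0.0115, 0.1695]
orientation: [0.128, 2.489, -0.077]
force: [-0.3, 1.6, 3.9]
opening: 0.0244
gripper_force: 60.0
```

```bash
python3 -c "
from h import *
goto([.5637,.0003,.072]);print(pose()[2]['q'])"
```

```text
ball [0.573  0.0007 0.0699] axis [ 0.6   -0.087 -0.795] ycol [ 0.111  0.994 -0.025] F [-0.34  1.63  3.87] d units [ 0.241 -0.058 -0.289]
[-0.02870691 -0.81767674  2.4757813  -0.09341174  0.83759863 -1.4575355 ]
```

Emit:
move_arm:
  plan:
    - [0, 0, 0, 0, 0, -0.5, 10]
    - [0, 0, 0, 0, 0, -0.5, 10]
    - [0.8, 0, 0, 0, 0, 0, 10]
    - [0.85, 0, 0, 0, 0, 0, 10]
    - [0.85, 0, 0, 0, 0, 0, 10]
    - [0.8, 0, 0, 0, 0, 0, 10]
    - [0, 0, 0, 0, 0, 0, 10]
    - [0, 0, 0, 0, 0, 0, 10]
    - [0, 0, 0, 0, 0, 0, 10]
    - [0, 0, 0, 0, 0, 0, 10]

```text
t: 19.2
tool_pos: [0.485, 0.0133, 0.1889]
orientation: [0.274, 2.456, -0.507]
force: [-0.1, 0.0, -1.5]
opening: 0.0243
gripper_force: 60.0
```

```bash
python3 -c "
from h import *
goto([.556,-.052,.072]);print(pose()[2]['q'],pose()[0])"
```

```text
ball [ 0.5508 -0.0391  0.0961] axis [ 0.525 -0.418 -0.741] ycol [ 0.308  0.905 -0.292] F [-0.08  0.01 -1.45] d units [ 0.377 -0.121  1.04 ]
[ 0.36456828 -0.56495714  2.33371509 -0.71924116  1.06975052 -0.72520943] [0.48504988 0.01326332 0.18891439]
```

Emit:
move_arm:
  plan:
    - [0, 0, 0, 0.2, -0.06, 0, 10]
    - [0, 0, 0, 0.18, -0.06, 0.2, 10]
    - [0, 0, 0, 0, 0, 0.3, 10]
    - [0, 0, 0, 0, 0, 0.2, 10]
    - [0, 0, 0, 0, 0, 0.15, 10]
    - [0, 0, 0, 0, 0, 0.1, 10]
    - [0, 0, 0, 0, 0, 0.1, 10]
    - [0, 0, 0, 0, 0, 0.08, 10]
    - [0, 0, 0, 0, 0, 0.03, 10]
    - [0, 0, 0, 0, 0, 0, 10]

```text
t: 20.2
tool_pos: [0.4924, 0.0001, 0.1629]
orientation: [0.272, 2.456, -0.508]
force: [-2.2, 0.2, 3.5]
opening: 0.0245
gripper_force: 60.0
```

```bash
python3 -c "
from h import *
goto([.556,-.052,.072]);print(pose()[2]['q'],pose()[0])"
```

```text
ball [ 0.5582 -0.0523  0.0701] axis [ 0.525 -0.418 -0.741] ycol [ 0.307  0.905 -0.294] F [-2.23  0.16  3.51] d units [ 0.024 -0.036 -0.107]
[ 0.32036499 -0.52733404  2.35996093 -0.73655275  0.99295908 -0.71419995] [4.92365414e-01 5.76200045e-05 1.62855223e-01]
```

Emit:
move_arm:
  plan:
    - [0, 0, 0, 0, 0, -0.6, 10]
    - [0, 0, 0, 0, 0, -1, 10]
    - [0, 0, 0, 0, 0, -1, 10]
    - [0, 0, 0, 0, 0, -1, 10]
    - [-0.85, 0, 0, 0, 0, 0, 10]
    - [-0.85, 0, 0, 0, 0, 0, 10]
    - [-0.8, 0, 0, 0, 0, 0, 10]
    - [-0.8, 0, 0, 0, 0, 0, 10]
    - [0, 0.9, 0, 0, -0.5, 0, 10]
    - [0, 0.9, 0, 0, -0.5, 0, 10]

```text
t: 21.2
tool_pos: [0.4687, 0.0235, 0.2279]
orientation: [0.154, 2.703, -0.085]
force: [0.2, 0.2, -0.7]
opening: 0.0242
gripper_force: 60.0
```

Emit:
move_arm:
  plan:
    - [0, 0.9, 0, 0, -0.8, 0, 10]
    - [0, 0.9, 0, 0, -0.8, 0, 10]
    - [0, 0.9, 0, 0, -0.8, 0, 10]
    - [0, 0.9, 0, 0, -1, 0, 10]
    - [0, 0.8, 0, 0, -1, 0, 10]
    - [0, 0, 0, 0, -1, 0, 10]
    - [0, 0, 0, 0, -1, 0, 10]
    - [0, 0, 0, 0, -1, 0, 10]
    - [0, 0, 0, 0, -1, 0, 10]
    - [0, 0, 0, 0, 0, 0, 10]

```text
t: 22.2
tool_pos: [0.4433, -0.1866, 0.2357]
orientation: [-0.194, -3.111, 0.057]
force: [0.2, 0.4, -1.8]
opening: 0.0242
gripper_force: 60.0
```

Run:
```python
from h import *
p,M,s=pose()
T=np.array([.4413,-.3501,.255]);Rt=R.from_rotvec([.138,3.137,-.002]).as_matrix()
print(p,M.round(3)[:,2],'shift',(M.T@(T-p)/.025).round(3),'turn',(R.from_matrix(M.T@Rt).as_rotvec()/np.deg2rad(6)).round(3))
```

```text
[ 0.44328767 -0.1866108   0.2357442 ] [-0.026 -0.035 -0.999] shift [-0.719 -6.524 -0.539] turn [-0.347 -0.23  -0.349]
```

Emit:
move_arm:
  plan:
    - [-0.35, -0.23, -0.35, -0.1, -0.8, -0.54, 10]
    - [0, 0, 0, -0.1, -0.9, -0.2, 10]
    - [0, 0, 0, 0, -0.9, 0, 10]
    - [0, 0, 0, 0, -0.9, 0, 10]
    - [0, 0, 0, 0, -0.9, 0, 10]
    - [0, 0, 0, 0, -0.9, 0, 10]
    - [0, 0, 0, 0, -0.8, 0, 10]
    - [0, 0, 0, 0, -0.3, 0, 10]
    - [0, 0, 0, 0, 0, 0, 10]
    - [0, 0, 0, 0, 0, 0, 10]

```text
t: 23.2
tool_pos: [0.435, -0.343, 0.2551]
orientation: [0.134, 3.137, 0.001]
force: [0.1, -0.5, -1.4]
opening: 0.0242
gripper_force: 60.0
```

```bash
cat > r.py <<'E'
from h import *
p,M,s=pose()
T=np.array([.4413,-.3501,.1432]);Rt=R.from_rotvec([.138,3.137,-.002]).as_matrix()
print(p,'shift',(M.T@(T-p)/.025).round(3),'turn',(R.from_matrix(M.T@Rt).as_rotvec()/np.deg2rad(6)).round(3))
E
python3 r.py
python3 - <<'E'
from h import *
p,M,_=pose();b=p+M[:,2]*.1252
ims=[]
for n in('top','side'):
    c=cam(n);q=c['R']@b+c['t'];u,v=c['fx']*q[0]/q[2]+c['cx'],c['fy']*q[1]/q[2]+c['cy']
    x0,y0=int(u)-50,int(v)-60
    im=np.ascontiguousarray(cv2.resize(c['frame'][y0:y0+100,x0:x0+100],None,fx=4,fy=4,interpolation=cv2.INTER_CUBIC)[:,:,::-1])
    cv2.drawMarker(im,(int((u-x0+.5)*4),int((v-y0+.5)*4)),(255,0,255),cv2.MARKER_CROSS,10,1);ims.append(im)
cv2.imwrite('pics/back.png',np.hstack(ims))
E
```

```text
[ 0.43499298 -0.34295181  0.25510595] shift [-0.266 -0.267  4.477] turn [0.019 0.005 0.026]
```

View pics/back.png

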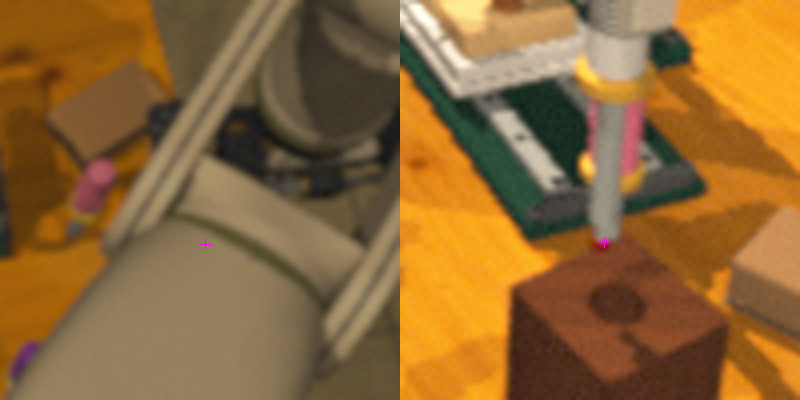

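Run:
```python
from h import *
s=dict(np.load('side0.npz'));p,M,_=pose();b=p+M[:,2]*.1252
def pr(b):
    q=s['R']@b+s['t'];return np.array([s['fx']*q[0]/q[2]+s['cx'],s['fy']*q[1]/q[2]+s['cy']])
u,v=pr(b);x0,y0=int(u)-50,int(v)-60
print('ball',b,'hole',ray(s,x0+(217.5)/4-.5,y0+302.5/4-.5,.1))
for z in(.134,.208): # stem along vertical at ball xy, expected crop px
    print(z,(pr(np.array([b[0],b[1],b[2]-.018+z-.1+.0]))-[x0,y0])*4)
```

```text
ball [ 0.43539274 -0.34276716  0.13009283] hole [ 0.44125726 -0.34716927  0.1       ]
0.134 [205.52404277 214.18565143]
0.208 [217.44238008  67.69689406]
```

Emit:
move_arm:
  plan:
    - [0, 0, 0, -0.26, -0.27, 0, 10]
    - [0, 0, 0, 0, 0, 0, 10]
    - [0, 0, 0, 0, 0, 0.4, 10]
    - [0, 0, 0, 0, 0, 0.5, 10]
    - [0, 0, 0, 0, 0, 0.5, 10]
    - [0, 0, 0, 0, 0, 0.5, 10]
    - [0, 0, 0, 0, 0, 0.5, 10]
    - [0, 0, 0, 0, 0, 0.5, 10]
    - [0, 0, 0, 0, 0, 0.5, 10]
    - [0, 0, 0, 0, 0, 0, 10]

```text
t: 24.3
tool_pos: [0.4399, -0.35, 0.1675]
orientation: [-0.134, -3.138, -0.004]
force: [-1.3, 1.1, -2.6]
opening: 0.0245
gripper_force: 60.0
```

```bash
python3 r.py
```

```text
[ 0.43988811 -0.34995093  0.167533  ] shift [-0.057 -0.004  0.973] turn [ 0.035 -0.022  0.025]
```

Emit:
move_arm:
  plan:
    - [0, 0, 0, -0.03, 0, 0.4, 10]
    - [0, 0, 0, 0, 0, 0.4, 10]
    - [0, 0, 0, 0, 0, 0.16, 10]
    - [0, 0, 0, 0, 0, 0, 10]
    - [0, 0, 0, 0, 0, 0, 50]
    - [0, 0, 0, 0, 0, 0, 50]
    - [0, 0, 0, 0, 0, 0, 50]
    - [0, 0, 0, 0, 0, 0, 50]
    - [0, 0, 0, 0, 0, 0, 50]
    - [0, 0, 0, 0, 0, 0, 50]

```text
t: 25.3
tool_pos: [0.4418, -0.351, 0.1464]
orientation: [0.134, 3.136, -0.0]
force: [0.2, -0.7, 0.7]
opening: 0.0495
gripper_force: 0.0
```

Emit:
move_arm:
  plan:
    - [0, 0, 0, 0, 0, -0.4, 50]
    - [0, 0, 0, 0, 0, -0.8, 50]
    - [0, 0, 0, 0, 0, -0.9, 50]
    - [0, 0, 0, 0, 0, -0.9, 50]
    - [0, 0, 0, 0, 0.8, -0.9, 50]
    - [0, 0, 0, 0, 1, 0, 50]
    - [0, 0, 0, 0, 1, 0, 50]
    - [0, 0, 0, 0, 1, 0, 50]
    - [0, 0, 0, 0, 1, 0, 50]
    - [0, 0, 0, 0, 1, 0, 50]

```text
t: 26.3
tool_pos: [0.4539, -0.2056, 0.2447]
orientation: [0.134, 3.136, -0.001]
force: [-0.7, 1.0, -0.4]
opening: 0.0499
gripper_force: 0.0
```

Run:
```python
from h import *
c=cam('side');im=cv2.resize(c['frame'][150:370,260:460],None,fx=2.6,fy=2.6,interpolation=cv2.INTER_CUBIC)
cv2.imwrite('pics/placed.png',im[:,:,::-1]);print(pose()[0],pose()[2]['force'])
s0=dict(np.load('side0.npz'));print(abs(c['frame'][250:310,362:392].astype(int)-s0['frame'][250:310,362:392]).mean())
```

```text
[ 0.4543673  -0.20250726  0.24475921] [1.82442533 1.20852011 0.05113095]
14.238518518518518
```

View pics/placed.png

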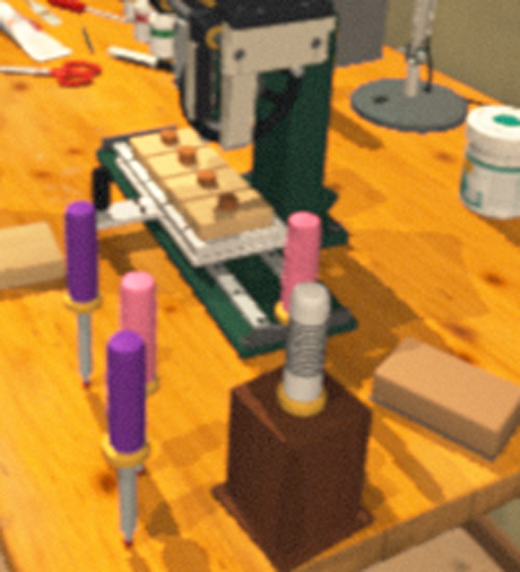

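The probe stands upright in its stand with its collar seated at crop (302,400), and the gripper is clear of it. Next is the knob.

Emit:
move_arm:
  plan:
    - [0, 0, 0, 0.1, 1, 0, 50]
    - [0, 0, 0, 0.1, 1, 0, 50]
    - [0, 0, 0, 0.1, 1, 0, 50]
    - [0, 0, 0, 0.1, 1, 0, 50]
    - [0, 0, 0, 0.1, 1, 0, 50]
    - [0, 0, 0, 0.06, 1, 0, 50]
    - [0, 0, 0, 0, 1, 0, 50]
    - [0, 0, 0, 0, 1, 0, 50]
    - [0, 0, 0, 0, 1, 0.5, 50]
    - [0, 0, 0, 0, 0.45, 0.8, 50]

```text
t: 27.35
tool_pos: [0.4614, 0.0317, 0.2133]
orientation: [0.132, 3.132, 0.001]
force: [0.3, -0.4, -0.4]
opening: 0.0502
gripper_force: 0.0
```

Emit:
move_arm:
  plan:
    - [0, 0, 0, 0, 0, 0.9, 50]
    - [0, 0, 0, 0, 0, 0.9, 50]
    - [0, 0, 0, 0, 0, 0.9, 50]
    - [0, 0, 0, 0, 0, 0.9, 50]
    - [0, 0, 0, 0, 0, 0.8, 50]
    - [0, 0, 0, 0, 0, 0, 50]
    - [0, 0, 0, 0, 0, 0, 50]
    - [0, 0, 0, 0, 0, 0, 50]
    - [0, 0, 0, 0, 0, 0, 50]
    - [0, 0, 0, 0, 0, 0, 50]

```text
t: 28.35
tool_pos: [0.4611, 0.03, 0.1023]
orientation: [0.134, 3.135, -0.0]
force: [0.2, -0.7, 0.9]
opening: 0.05
gripper_force: 0.0
```

Run:
```python
from h import *
p,M,s=pose();print(p,s['force'],(M.T@(np.array([.461,.034,.055])-p)/.025).round(3))
c=cam('side');im=cv2.resize(c['frame'][130:290,240:440],None,fx=3,fy=3,interpolation=cv2.INTER_CUBIC)
cv2.imwrite('pics/knob.png',im[:,:,::-1])
```

```text
[0.46111989 0.03001309 0.1023448 ] [ 0.17476197 -0.73954936  0.94785076] [0.026 0.158 1.894]
```

View pics/knob.png

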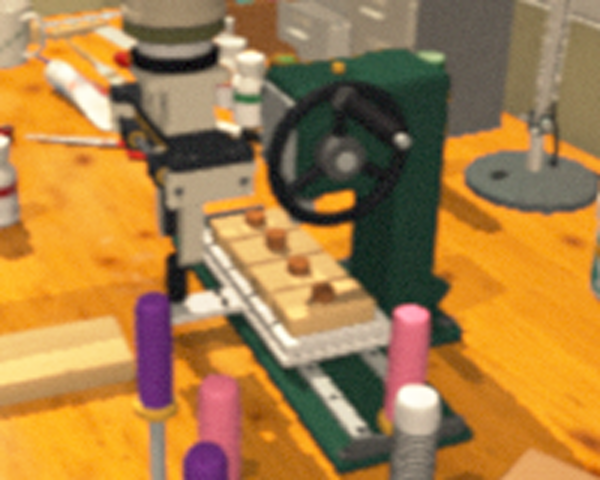

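Emit:
move_arm:
  plan:
    - [0, 0, 0, 0.02, 0.15, 0.6, 50]
    - [0, 0, 0, 0, 0, 0.7, 50]
    - [0, 0, 0, 0, 0, 0.6, 50]
    - [0, 0, 0, 0, 0, 0, 10]
    - [0, 0, 0, 0, 0, 0, 10]
    - [0, 0, 0, 0, 0, 0, 10]
    - [0, 0, 0, 0, 0, 0, 10]
    - [0, 0, 0, 0, 0, 0, 10]
    - [0, 0, 0, 0, 0, 0, 10]
    - [0, 0, 0, 0, 0, 0, 10]
  force: 20

```text
t: 29.4
tool_pos: [0.4612, 0.034, 0.0548]
orientation: [0.134, 3.135, 0.0]
force: [-1.4, 2.2, 6.4]
opening: 0.0211
gripper_force: 20.0
```

Run:
```python
from h import *
t=dict(np.load('top0.npz'));yv=np.array([.087,.996])
hsv=cv2.cvtColor(t['frame'],cv2.COLOR_RGB2HSV);g=((hsv[...,0]>55)&(hsv[...,0]<95)&(hsv[...,1]>90)).astype(np.uint8)
g=np.ascontiguousarray(g[136:178]);
for v in range(140,176,4):
    us=np.where(g[v-136,295:331])[0]+295
    a,b=ray(t,us.min()-.5,v,.246),ray(t,us.max()+.5,v,.246);print(v,us.min(),us.max(),(a[:2]@yv).round(4),(b[:2]@yv).round(4),((a+b)[:2]@yv/2).round(4),a[0].round(3))
a=ray(t,250+256.5/4-.5,130+125.5/4-.5,.248);print('dot',a,a[:2]@yv)
print(pose()[0],pose()[1][:,1])
```

```text
140 306 322 0.068 0.0128 0.0404 0.675
144 301 323 0.0852 0.0109 0.048 0.663
148 301 323 0.0862 0.0122 0.0492 0.649
152 302 324 0.084 0.0102 0.0471 0.634
156 302 324 0.085 0.0115 0.0483 0.62
160 302 325 0.086 0.0096 0.0478 0.607
164 302 327 0.087 0.0045 0.0458 0.593
168 299 328 0.0975 0.0026 0.0501 0.581
172 296 329 0.1079 0.0008 0.0543 0.569
dot [ 0.59574245 -0.00417916  0.248     ] 0.04766714479052554
[0.46116537 0.03398559 0.05481278] [8.51698430e-02 9.96366344e-01 4.54361715e-04]
```

Emit:
move_arm:
  plan:
    - [0, 0, 0, 0, -0.2, 0, 10]
    - [0, 0, 0, 0, -0.4, 0, 10]
    - [0, 0, 0, 0, -0.4, 0, 10]
    - [0, 0, 0, 0, -0.4, 0, 10]
    - [0, 0, 0, 0, -0.4, 0, 10]
    - [0, 0, 0, 0, -0.3, 0, 10]
    - [0, 0, 0, 0, 0, 0, 10]
    - [0, 0, 0, 0, 0, 0, 10]
    - [0, 0, 0, 0, 0, 0, 10]
    - [0, 0, 0, 0, 0, 0, 10]

```text
t: 30.4
tool_pos: [0.457, -0.0192, 0.0548]
orientation: [0.134, 3.134, -0.002]
force: [0.3, -2.3, 5.8]
opening: 0.0214
gripper_force: 20.0
```

Emit:
move_arm:
  plan:
    - [0, 0, 0, 0, 0, 0, 50]
    - [0, 0, 0, 0, 0, 0, 50]
    - [0, 0, 0, 0, 0, -0.7, 50]
    - [0, 0, 0, 0, 0, -1, 50]
    - [0, 0, 0, 0, 0, -1, 50]
    - [0, 0, 0, 0, 0, -1, 50]
    - [0, 0, 0, 0, 0, -1, 50]
    - [0, 0, 0, 0, 0, -1, 50]
    - [0, 0, 1, 0, 0, -1, 50]
    - [0, 0, 1, 0, 0, -1, 50]
  force: 40

```text
t: 31.4
tool_pos: [0.4548, -0.0184, 0.2467]
orientation: [0.467, 3.106, 0.0]
force: [0.7, -0.0, 0.4]
opening: 0.0496
gripper_force: 0.0
```

Emit:
move_arm:
  plan:
    - [0, 0, 1, 0, 0, -1, 60]
    - [0, 0, 1, 0, 0, -1, 60]
    - [0, 0, 1, 0, 0, 0, 60]
    - [0, 0, 1, 0, 0, 0, 60]
    - [0, 0, 1, 0, 0, 0, 60]
    - [0, 0, 1, 0, 0, 0, 60]
    - [0, 0, 1, 0, 0, 0, 60]
    - [0, 0, 1, 0, 0, 0, 60]
    - [0, 0, 1, 0, 0, 0, 60]
    - [0, 0, 1, 0, 0, 0, 60]

```text
t: 32.4
tool_pos: [0.4549, -0.0184, 0.2956]
orientation: [1.958, 2.456, 0.001]
force: [0.2, -0.4, 0.2]
opening: 0.06
gripper_force: 0.0
```

```bash
cat > k.py <<'E'
from h import *
p,M,s=pose()
Y=np.array([.996,-.087,0]);Y/=np.linalg.norm(Y);Z=np.array([0,0,-1.]);Rt=np.c_[np.cross(Y,Z),Y,Z]
T=np.array([.5535,-.1245,.242])
print(p,s['t'],'shift in target frame',(Rt.T@(T-p)/.025).round(3),'turn',(R.from_matrix(M.T@Rt).as_rotvec()/np.deg2rad(6)).round(3))
E
python3 k.py
python3 - <<'E'
from h import *
c=cam('top');im=cv2.resize(c['frame'][130:250,250:450],None,fx=4,fy=4,interpolation=cv2.INTER_CUBIC);cv2.imwrite('pics/jig.png',im[:,:,::-1])
E
```

```text
[ 0.45486944 -0.01835963  0.29560709] 32.4 shift in target frame [-3.886  4.3    2.144] turn [9.000e-03 1.000e-03 2.977e+00]
```

View pics/jig.png

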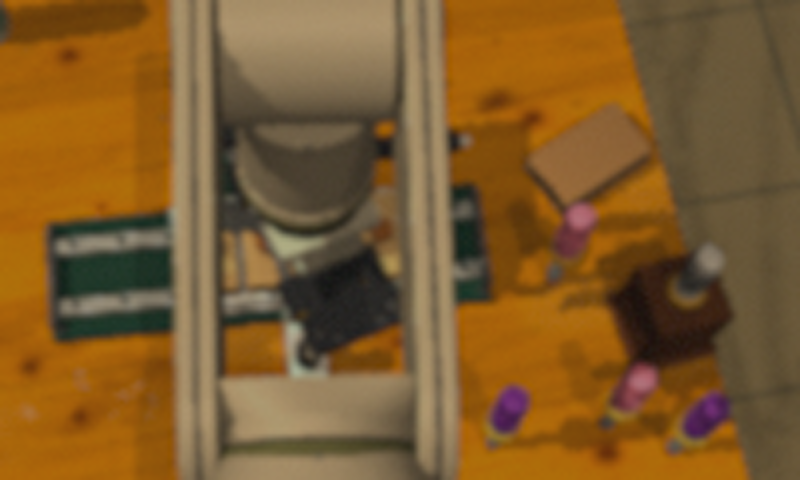

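Emit:
move_arm:
  plan:
    - [0, 0, 1, 0, 0, 0, 60]
    - [0, 0, 1, 0, 0, 0, 60]
    - [0, 0, 0.98, 0, 0, 0, 60]
    - [0, 0, 0, -0.7, 0.7, 0, 60]
    - [0, 0, 0, -0.8, 0.9, 0, 60]
    - [0, 0, 0, -0.8, 0.9, 0, 60]
    - [0, 0, 0, -0.8, 0.9, 0, 60]
    - [0, 0, 0, -0.78, 0.9, 0, 60]
    - [0, 0, 0, 0, 0, 0, 60]
    - [0, 0, 0, 0, 0, 0, 60]

```text
t: 33.45
tool_pos: [0.554, -0.1241, 0.2954]
orientation: [-2.311, -2.128, -0.001]
force: [0.6, -0.8, 0.1]
opening: 0.0598
gripper_force: 0.0
```

```bash
python3 k.py
```

```text
[ 0.55395693 -0.12408278  0.29543392] 33.45 shift in target frame [-0.018 -0.017  2.137] turn [ 0.001 -0.007  0.044]
```

Emit:
move_arm:
  plan:
    - [0, 0, 0, 0, 0, 0.7, 60]
    - [0, 0, 0, 0, 0, 0.8, 60]
    - [0, 0, 0, 0, 0, 0.64, 60]
    - [0, 0, 0, 0, 0, 0, 10]
    - [0, 0, 0, 0, 0, 0, 10]
    - [0, 0, 0, 0, 0, 0, 10]
    - [0, 0, 0, 0, 0, 0, 10]
    - [0, 0, 0, 0, 0, 0, 10]
    - [0, 0, 0, 0, 0, 0, 10]
    - [0, 0, 0, 0, 0, 0, 10]
  force: 40

```text
t: 34.45
tool_pos: [0.5549, -0.1242, 0.2436]
orientation: [2.31, 2.125, 0.004]
force: [1.3, -0.6, 2.6]
opening: 0.0174
gripper_force: 40.0
```

Run:
```python
from h import *
p,M,s=pose();print(p,s['force'],s['opening'],M.round(3),s['q'])
c=cam('side');im=cv2.resize(c['frame'][130:290,240:440],None,fx=3,fy=3,interpolation=cv2.INTER_CUBIC)
cv2.imwrite('pics/crank.png',im[:,:,::-1])
```

```text
[ 0.55493981 -0.12418923  0.24362276] [ 1.30140296 -0.57949216  2.63650764] 0.017359081966908826 [[ 0.083  0.997  0.004]
 [ 0.997 -0.083 -0.001]
 [-0.     0.004 -1.   ]] [-3.10713526e-01  3.66118905e-02  1.56183334e+00  6.10779181e-04
  1.53948996e+00 -2.27535613e-01]
```

View pics/crank.png

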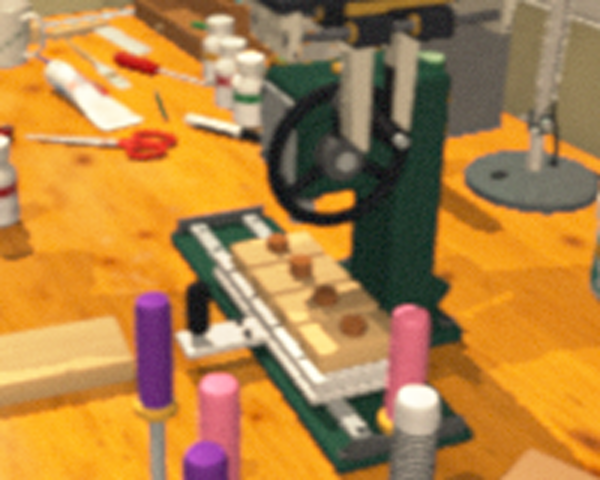

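Run:
```python
from h import *
s=dict(np.load('side0.npz'));f=lambda x,y:(240+(x+.5)/3-.5,130+(y+.5)/3-.5)
for p,h in[((277,243),.068),((301,264),.072),((326,295),.068),((352,325),.068)]:
    a=ray(s,*f(*p),h);print(a.round(4),(a[:2]@[.087,.996]).round(4))
```

```text
[0.5624 0.0406 0.068 ] 0.0894
[ 0.5594 -0.0105  0.072 ] 0.0382
[ 0.5558 -0.0611  0.068 ] -0.0125
[ 0.5508 -0.1115  0.068 ] -0.0632
```

Emit:
move_arm:
  plan:
    - [0, 0, 0, 0, 0.416, 0.044, 10]
    - [0, 0, 0, 0, 0.398, 0.129, 10]
    - [0, 0, 0, 0, 0.362, 0.209, 10]
    - [0, 0, 0, 0, 0.311, 0.28, 10]
    - [0, 0, 0, 0, 0.246, 0.338, 10]
    - [0, 0, 0, 0, 0.17, 0.382, 10]
    - [0, 0, 0, 0, 0.087, 0.409, 10]
    - [0, 0, 0, 0, 0, 0.418, 10]
    - [0, 0, 0, 0, 0, 0, 10]
    - [0, 0, 0, 0, 0, 0, 10]
  force: 50

```text
t: 35.5
tool_pos: [0.605, -0.1282, 0.1856]
orientation: [2.31, 2.126, 0.004]
force: [13.7, -1.0, -9.5]
opening: 0.0174
gripper_force: 50.0
```

```bash
cat > w.py <<'E'
from h import *
p,M,s=pose();c=np.array([.5549,-.1242,.1936])
d=p-c;a=d[:2]@[.996,-.087];print(p.round(4),'F',np.round(s['force'],1),'r',np.hypot(a,d[2]).round(4),'theta',np.degrees(np.arctan2(a,d[2])).round(1),'lat',(d[:2]@[.087,.996]).round(4),M[:,1].round(3),M[:,2].round(3),s['t'])
E
python3 w.py
```

```text
[ 0.605  -0.1282  0.1856] F [13.7 -1.  -9.5] r 0.0508 theta 99.0 lat 0.0004 [ 0.997 -0.083  0.003] [ 0.003  0.    -1.   ] 35.5
```

Run:
```python
from h import *
s0=dict(np.load('side0.npz'));s1=cam('side');save(s1,'side_now')
def dow(c):
    h=cv2.cvtColor(cv2.GaussianBlur(c['frame'],(3,3),0),cv2.COLOR_RGB2HSV).astype(int)
    P=cloud(c)
    roi=(P[...,2]>.05)&(P[...,2]<.085)&(P[...,0]>.51)&(P[...,0]<.61)&(abs(P[...,1])<.17)
    m=(roi&(h[...,2]<190)&(h[...,1]>125)&(h[...,0]<16)).astype(np.uint8)
    n,l,st,ce=cv2.connectedComponentsWithStats(m)
    for i in range(1,n):
        if st[i,4]>12:
            a=ray(c,*ce[i],.066);print(st[i,4],ce[i].round(1),a.round(4),(a[:2]@[.087,.996]).round(4))
dow(s0);print();dow(s1)
k=lambda c:[(c['frame'].sum(-1)<110)]
for c in(s0,s1):
    P=cloud(c);m=(c['frame'].sum(-1)<150)&(P[...,2]>.04)&(P[...,2]<.09)&(P[...,0]>.43)&(P[...,0]<.49)&(abs(P[...,1])<.1)
    v,u=np.where(m);a=ray(c,u.mean(),v.mean(),.06);print('knob',m.sum(),u.mean(),v.mean(),a.round(4),a[:2]@[.087,.996])
```

```text
15 [324.9 203.9] [0.5654 0.0902 0.066 ] 0.139
26 [331.8 210.7] [0.5634 0.0439 0.066 ] 0.0927
17 [339.6 219.9] [ 0.5578 -0.0117  0.066 ] 0.0369
53 [347.3 227.6] [ 0.5562 -0.0555  0.066 ] -0.0068

35 [332.4 211.2] [0.5637 0.0405 0.066 ] 0.0893
44 [340.1 219.2] [ 0.561  -0.0087  0.066 ] 0.0401
63 [348.1 228.5] [ 0.5559 -0.06    0.066 ] -0.0114
71 [357.2 238.2] [ 0.5527 -0.1098  0.066 ] -0.0613
knob 86 298.56976744186045 221.67441860465115 [0.4588 0.0371 0.06  ] 0.07686191563475339
knob 100 305.77 231.98 [ 0.4546 -0.0196  0.06  ] 0.019980768632845813
```

Run:
```python
from h import *
for n in('side','top'):
    P=np.median([cloud(cam(n)) for _ in range(3)],0)
    L=P[...,:2]@np.array([.087,.996]);X=P[...,:2]@np.array([.996,-.087])
    for a,b in((.063,.076),(.080,.086),(.088,.094),(.094,.1),(.1,.108),(.108,.118),(.12,.135)):
        m=(P[...,2]>a)&(P[...,2]<b)&(abs(X-.562)<.04)&(abs(L-.045)<(.022 if a<.07 else .04))
        if m.sum(): print(n,a,b,m.sum(),'L',np.percentile(L[m],[0,10,50,90,100]).round(4),'X',np.percentile(X[m],[0,10,50,90,100]).round(4))
```

```text
side 0.063 0.076 43 L [0.0372 0.0388 0.0429 0.0522 0.0572] X [0.5504 0.5516 0.5586 0.5679 0.5703]
side 0.088 0.094 11 L [0.0359 0.0377 0.0415 0.0505 0.0506] X [0.5483 0.5484 0.5531 0.5631 0.5668]
side 0.094 0.1 19 L [0.0376 0.0379 0.0401 0.0475 0.0535] X [0.5484 0.5492 0.5571 0.5677 0.5718]
side 0.1 0.108 30 L [0.0368 0.0379 0.0416 0.051  0.0558] X [0.5482 0.5494 0.5553 0.5663 0.5717]
side 0.108 0.118 9 L [0.0413 0.0418 0.0435 0.0476 0.0479] X [0.5509 0.552  0.5538 0.5592 0.5613]
side 0.12 0.135 1 L [0.0425 0.0425 0.0425 0.0425 0.0425] X [0.5642 0.5642 0.5642 0.5642 0.5642]
top 0.063 0.076 14 L [0.0364 0.0368 0.0444 0.0516 0.0547] X [0.5518 0.5528 0.5554 0.5595 0.5619]
top 0.088 0.094 2 L [0.0441 0.0454 0.0508 0.0562 0.0576] X [0.5515 0.5523 0.5554 0.5586 0.5594]
top 0.094 0.1 5 L [0.0364 0.038  0.0476 0.0529 0.0543] X [0.5502 0.5512 0.5529 0.5559 0.5573]
top 0.1 0.108 4 L [0.0436 0.0436 0.0456 0.052  0.054 ] X [0.5512 0.5514 0.5526 0.5539 0.5541]
top 0.108 0.118 1 L [0.0401 0.0401 0.0401 0.0401 0.0401] X [0.5512 0.5512 0.5512 0.5512 0.5512]
```

The ram and dowel surfaces line up within about 2 mm in the same view, so I'll go on turning.

Emit:
move_arm:
  plan:
    - [0, 0, 0, 0, -0.087, 0.409, 10]
    - [0, 0, 0, 0, -0.17, 0.382, 10]
    - [0, 0, 0, 0, -0.246, 0.338, 10]
    - [0, 0, 0, 0, -0.311, 0.28, 10]
    - [0, 0, 0, 0, -0.362, 0.209, 10]
    - [0, 0, 0, 0, -0.398, 0.129, 10]
    - [0, 0, 0, 0, -0.416, 0.044, 10]
    - [0, 0, 0, 0, -0.416, -0.044, 10]
    - [0, 0, 0, 0, 0, 0, 10]
    - [0, 0, 0, 0, 0, 0, 10]

```text
t: 36.85
tool_pos: [0.5438, -0.1233, 0.145]
orientation: [2.31, 2.125, 0.003]
force: [-0.2, 0.4, 8.3]
opening: 0.0173
gripper_force: 50.0
```

```bash
python3 w.py
```

```text
[ 0.5438 -0.1233  0.145 ] F [-0.2  0.4  8.3] r 0.0498 theta -167.1 lat -0.0001 [ 0.997 -0.083  0.003] [ 0.003 -0.001 -1.   ] 36.85
```

Emit:
move_arm:
  plan:
    - [0, 0, 0, 0, -0.398, -0.129, 10]
    - [0, 0, 0, 0, -0.362, -0.209, 10]
    - [0, 0, 0, 0, -0.311, -0.28, 10]
    - [0, 0, 0, 0, -0.246, -0.338, 10]
    - [0, 0, 0, 0, -0.17, -0.382, 10]
    - [0, 0, 0, 0, -0.087, -0.409, 10]
    - [0, 0, 0, 0, 0, -0.418, 10]
    - [0, 0, 0, 0, 0.087, -0.409, 10]
    - [0, 0, 0, 0, 0, 0, 10]
    - [0, 0, 0, 0, 0, 0, 10]

```text
t: 37.85
tool_pos: [0.5083, -0.1205, 0.2086]
orientation: [2.308, 2.124, 0.006]
force: [11.8, -2.5, -3.0]
opening: 0.0178
gripper_force: 50.0
```

```bash
python3 w.py
```

```text
[ 0.5083 -0.1205  0.2086] F [11.8 -2.5 -3. ] r 0.0491 theta -72.2 lat -0.0003 [ 0.997 -0.083  0.006] [ 0.006 -0.001 -1.   ] 37.85
```

Emit:
move_arm:
  plan:
    - [0, 0, 0, 0, 0.17, -0.382, 10]
    - [0, 0, 0, 0, 0.246, -0.338, 10]
    - [0, 0, 0, 0, 0.311, -0.28, 10]
    - [0, 0, 0, 0, 0.362, -0.209, 10]
    - [0, 0, 0, 0, 0.398, -0.129, 10]
    - [0, 0, 0, 0, 0.416, -0.044, 10]
    - [0, 0, 0, 0, 0, 0, 10]
    - [0, 0, 0, 0, 0, 0, 10]
    - [0, 0, 0, 0, 0, 0, 10]
    - [0, 0, 0, 0, 0, 0, 10]

```text
t: 38.85
tool_pos: [0.5545, -0.1242, 0.2435]
orientation: [2.31, 2.125, 0.004]
force: [2.6, 0.3, 5.6]
opening: 0.017
gripper_force: 50.0
```

```bash
python3 w.py
python3 - <<'E'
from h import *
P=np.median([cloud(cam('side')) for _ in range(3)],0)
L=P[...,:2]@np.array([.087,.996]);X=P[...,:2]@np.array([.996,-.087])
for i,c in enumerate((.099,.047,-.005,-.057)):
    m=(abs(L-c)<.006)&(abs(X-.562)<.006)&(P[...,2]>.05)&(P[...,2]<.09);print(i+1,m.sum(),np.median(P[m][:,2]).round(4))
E
```

```text
[ 0.5545 -0.1242  0.2435] F [2.6 0.3 5.6] r 0.0499 theta -0.4 lat 0.0 [ 0.997 -0.083  0.004] [ 0.004 -0.001 -1.   ] 38.85
1 11 0.0672
2 8 0.067
3 10 0.0676
4 13 0.0674
```

Full turn made, and dowel 2 is now level with the others. Releasing.

Emit:
move_arm:
  plan:
    - [0, 0, 0, 0, 0, 0, 60]
    - [0, 0, 0, 0, 0, 0, 60]
    - [0, 0, 0, 0, 0, 0, 60]
    - [0, 0, 0, 0, 0, 0, 60]
    - [0, 0, 0, 0, 0, -0.5, 60]
    - [0, 0, 0, 0, 0, -0.9, 60]
    - [0, 0, 0, 0, 0, -0.9, 60]
    - [0, 0, 0, 0, 0, -0.9, 60]
    - [0, 0, 0, 0, 0, -0.6, 60]
    - [0, 0, 0, 0, 0, 0, 60]

```text
t: 40.0
tool_pos: [0.5552, -0.1243, 0.3413]
orientation: [2.308, 2.123, 0.006]
force: [-0.7, 0.2, 0.1]
opening: 0.0603
gripper_force: 0.0
```

Run:
```python
from h import *
c=cam('side');P=cloud(c);s=dict(np.load('side0.npz'));Q=cloud(s)
for C in(Q,P):
    m=(C[...,2]>.235)&(C[...,2]<.268)&(C[...,0]>.5)&(C[...,0]<.62)&(C[...,1]<-.085)&(C[...,1]>-.18);print('crank',m.sum(),C[m].mean(0))
    m=(C[...,2]>.13)&(C[...,2]<.205)&(C[...,0]>.37)&(C[...,0]<.49)&(C[...,1]<-.29)&(C[...,1]>-.42);print('probe',m.sum(),C[m].mean(0),C[m].max(0))
print(pose()[0],pose()[2]['force'])
```

```text
crank 200 [ 0.54843536 -0.12970355  0.25319206]
probe 521 [ 0.43458062 -0.35550575  0.1644498 ] [ 0.45028884 -0.33998876  0.19133654]
crank 198 [ 0.54693374 -0.1299865   0.25344625]
probe 525 [ 0.4347181  -0.35587912  0.16438673] [ 0.44952524 -0.33835353  0.19137866]
[ 0.5547934  -0.12420564  0.33929974] [-0.49442875  0.8820084  -0.49461957]
```

```bash
python3 -c "
from plant import *
print(close_job())"
```

```text
the job is handed in; nothing more can be done
None
```

I touched all four dowels from left to right, set the probe back upright in its stand, slid the high dowel (second from the left) under the ram, and drove it level with one full turn of the handwheel; the job is handed in after about 40 s, and no verdict was returned.

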